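# Check a tin lid with a sprung dial gauge

## Task

Check the lid of the stainless tin for bulges: take the dial gauge by its black handle up out of the clip stand, set its sprung tip lightly down on the blue dot and draw it slowly along the printed line to the red dot, keeping the gauge upright and the tip in contact, pressed in about halfway, all the way. Finish while still holding the gauge upright and still with its tip on the red dot, pressed in about halfway; do not let go of it. Do not push hard or shove the tin about, and leave the other things on the table where they are.

Things in the scene. Friction and masses are not known exactly. Their poses are not given: they have to be found in the camera images.
- gauge: dial gauge, loose, 0.15 kg, 176 mm tall, upright in the clip stand. Origin on its long axis, underside of its flange (32 mm across, 4 thick); z up along the axis. Above: dial housing 44 mm across (y, z), 16 thick (x), centre 26 mm up, white face to +x; then the handle. Below: barrel 16 mm across, 50 long, then the brass sprung plunger, ball tip 5 mm radius, ending 70 mm below the origin when free
- handle (a point): middle of the gauge's black handle, a square bar 24 mm (gauge x) by 22 mm (gauge y), 60 mm long, from 46 to 106 mm above the gauge's origin; this point is 76 mm up. Grip it across y
- tip (a point): lowest point of the ball tip of the gauge's plunger; it moves with the plunger
- plunger (a joint): how far the gauge's sprung tip is pressed in: 0 free, 0.014 m fully in (rigid stop), 0.007 halfway. Spring: 0.3 N to start moving, then 300 N/m (2.4 N at halfway)
- stand: clip stand, fixed. Origin: underside, below the clips' axis. Dark base 100 x 80 x 10 mm, centre 15 mm to +x; post; two steel C-clips round the gauge's barrel with 2 mm of play, mouth to -x too narrow for the barrel. The gauge's flange rests on the upper clip, 85 mm up, the stand's highest part. The gauge comes out straight up; 70 mm lifts the tip clear of the clips
- tin: closed stainless tin with flat lid, loose, about 0.8 kg, 160 (x) x 100 (y) x 60 (z) mm, lid top 60 mm above the origin. Origin: centre of its underside; z up; the printed black line, 3 mm wide, runs along the middle of the lid along +x from the blue dot to the red dot. It may be turned any way.
- blue_dot (a point): centre of the blue dot, 16 mm across, on the lid top: start of the line (55 mm to -x of the tin's middle)
- red_dot (a point): centre of the red dot, 16 mm across, on the lid top: end of the line (45 mm to +x of the tin's middle), 100 mm from the blue dot
- jug: glass measuring jug, loose, 100 mm across, 125 mm high, handle to its +y; origin: centre of underside. Leave alone
- press: aluminium hand citrus press lying along its x, loose, 220 x 72 x 65 mm, origin on the table under its middle. Leave alone
- spoon_rest: round terracotta spoon rest, loose, 96 mm across, 18 mm high, origin: centre of underside. Leave alone
- caddy: clear plastic caddy with two hinged lids, loose, 100 (x) x 180 (y) x 75 mm high, origin: centre of underside. Leave alone
Mind the look-alikes: they are no part of the job. What is shaped like the stand but pink, purple or yellow is not meant.

How it is judged:
On the way, in this order (a step that is already met when the one before it is completed fails the run):
1. the tip is set down on the blue dot, gauge upright, and springs in (horizontal distance between tip and blue_dot below 0.008 m and contact force between gauge and tin above 0.3 N and value of joint plunger between 0.0015 and 0.0135 m and angle between gauge's own z axis and vertical below 0.2 rad), for 0.15 s.
2. the upright gauge's tip, pressed on the lid, is a quarter of the way along the line (x of tip in the frame of tin between -0.038 and -0.022 m and y of tip in the frame of tin between -0.01 and 0.01 m and contact force between gauge and tin above 0.3 N and value of joint plunger between 0.0015 and 0.0135 m and angle between gauge's own z axis and vertical below 0.2 rad), for 0.1 s.
3. the upright gauge's tip, pressed on the lid, is half the way along the line (x of tip in the frame of tin between -0.013 and 0.003 m and y of tip in the frame of tin between -0.01 and 0.01 m and contact force between gauge and tin above 0.3 N and value of joint plunger between 0.0015 and 0.0135 m and angle between gauge's own z axis and vertical below 0.2 rad), for 0.1 s.
4. the upright gauge's tip, pressed on the lid, is three quarters of the way along the line (x of tip in the frame of tin between 0.012 and 0.028 m and y of tip in the frame of tin between -0.01 and 0.01 m and contact force between gauge and tin above 0.3 N and value of joint plunger between 0.0015 and 0.0135 m and angle between gauge's own z axis and vertical below 0.2 rad), for 0.1 s.
At the end, for the whole second after the job is handed in: The gauge, held in the fingers, off the stand and still, is within 8 degrees of upright, its tip within 8 mm of the red dot's centre and pressed in 3 to 11 of its 14 mm (0.7 to 6 N on the lid); the fingers are off the tin, which is within 15 mm of where it stood (horizontal distance between tip and red_dot below 0.008 m and value of joint plunger between 0.003 and 0.011 m and contact force between gauge and tin between 0.7 and 6 N and angle between gauge's own z axis and vertical below 0.14 rad and contact force between the fingers and gauge above 2 N and contact force between gauge and stand below 0.05 N and linear speed of gauge below 0.01 m/s and contact force between the fingers and tin below 0.05 N and distance of tin from where it was at the start of the episode below 0.015 m); the arm keeps its last pose, push and grip.
It fails at once if the tip is lifted off the lid part-way along the line (3 to 10 mm above it) (x of tip in the frame of tin between -0.04 and 0.03 m and y of tip in the frame of tin between -0.012 and 0.012 m and z of tip in the frame of tin between 0.063 and 0.07 m).
It fails at once if the gauge is pushed hard onto the tin (over 12 N) (contact force between gauge and tin above 12 N).
It fails at once if the tin is shoved more than 20 mm (distance of tin from where it was at the start of the episode above 0.02 m).
It fails at once if the jug, citrus press, spoon rest or caddy is shifted by more than 20 mm (distance of any of jug, press, spoon_rest, caddy from where it was at the start of the episode above 0.02 m).
It also fails if it takes over 54 s, if anything falls off the work surface, if the arm or the gripper's body presses on something with over 40 N, if the wrist force passes 120 N, or if a joint passes its speed limit or range.

## Robot

A 6-joint arm with a two-finger parallel gripper is mounted at the origin on the work surface. World frame = base frame: x ahead of the robot, y to its left, z up, the work surface at z = 0. Lengths are in m, angles in rad, forces in N, time in s.
With the tool pointing down it reaches from about 0.35 to 0.975 m from the base axis. Payload 4.9 kg.
Tool frame: the origin (TCP) lies on the front face of the gripper's body, between the roots of the fingers; the fingertips stand 73 mm ahead of it and the grasp point (between the pads) lies 54 mm ahead of it; z points along the fingers, y is the line along which they close (so a half turn about z gives the same grasp; the last joint's range is limited). The gripper opens to 85 mm and grips with 20 to 120 N. Pads are 22 mm wide; open, the fingers measure 114 mm over their backs; the gripper's body (76 mm by 85 mm) begins 54 mm behind the grasp point. The pads swing forward as they close: fully open they stand 13 mm farther back than shut.
Start: joints at [1.072, 0.053, 1.613, -0, 1.476, -0.119], TCP at [0.232, 0.58, 0.304] pointing down, gripper open.
Joint ranges: [-3.01, 3.01], [-1.01, 2.22], [0.06, 2.58], [-1.02, 4.17], [0.09, 2.62], [-3.14, 3.14]. Speed limits (rad/s): [2.57, 2.57, 3.14, 3.14, 3.14, 3.14].

## Interface

Orientations are given as a rotation vector (axis times angle).
In Python, from station import status, imaging, order gives the robot as it stands.
- The arm moves only by the tool arm_command, never from a script. Its argument "increments" is a list of rows, each an object with "slide": the shift along the tool's x, y, z in m, a list of three; "spin": the turn about the tool's z in degrees; "gripper": the opening, from -1 (shut) to 1 (fully open). In form: [{"slide": [x, y, z], "spin": spin, "gripper": gripper}, ...]. A call has 1 to 8 rows; each row is the pose to reach, as a shift and turn from the pose commanded when the call began, along the tool's axes at that moment; what a row does not reach only later rows make up. A row lasts 1/12 s, in which the tool goes at most 41.7 mm and 7.16 degrees, less where a joint would pass 70% of its speed; a pose out of reach is approached as far as the arm can. A call with a gripper value outside its range is refused whole. The fingers move at their own pace and stop on an object; "newtons" is the grip in N (left out, the last holds). Time passes only in rows, so rows that repeat a pose let the fingers close. It gives the time, the measured TCP pose, the force, the opening and the grip force at its end, in the units of the state.
- status.get_obs(): the state, without advancing time (a new reading comes with each control period).
- imaging.get_image(name): name is "scene" or "side" or "wrist"; returns a dict with "frame" (420x560x3 uint8, red, green, blue), "vfov" (degrees; the focal length in pixels is half the picture's height over the tangent of half this angle, whatever the lens; pixels are square), "cx", "cy" (the principal point, pixels), "view" (4x4, takes a point from world to camera coordinates); the wrist camera has in their place "mount" (4x4, takes a point from camera to tool coordinates, whose origin is the TCP and whose axes are the flange's). Camera axes: x right, y up, looking along -z (the intrinsics and any distortion apply to the point x, -y, -z); pixel columns grow to the right and rows downward; lengths in m; the calibration is good to about 2 mm. A picture is of the moment at which its call begins: read the wrist's pose just before it. There is no depth.
- order.finish_job(): hands the job in; it is judged then, once.
The state is a dict: "t": time; "q": joint angles; "dq": joint speeds; "effort": joint torques, N m; "tool_pos": TCP position; "tool_rot": TCP orientation; "contact_force": force on the tool from outside, world axes, zero at the start; "wrist_torque": the same for the moment, N m; "opening": finger opening in m; "grip_force": force on a finger pad.
Only numpy, scipy, OpenCV 4.12 (cv2) and the standard library are available. Lean on these libraries where they do the work, as an engineer would, in place of code of your own. Each camera call takes 0.05 s, during which the arm holds its last target. There are 200 camera calls.

## Working session

There is one attempt and no reset: what is moved stays moved. The work goes in short steps, Python scripts to look and compute and a tool call to move; the robot and the scene stay as the last step left them, time stands still between calls to the robot, and variables do not carry over. Pictures are saved under pics/ and viewed, at most 10 in all, crops included, and the job is handed in when it is done.

Besides the shell and the picture viewer there is one more tool, called as name(argument=value, ...) on one line, values as JSON. arm_command: Moves the arm, as the interface text tells. Its arguments: {"type":"object","properties":{"increments":{"type":"array","items":{"type":"object","properties":{"slide":{"type":"array","items":{"type":"number"}},"spin":{"type":"number"},"gripper":{"type":"number"}}}},"newtons":{"type":"number"}},"required":["increments"]}

```bash
mkdir -p pics; cat > h.py <<'E'
import sys; sys.path.insert(0,'.')
import numpy as np, cv2, pickle
from scipy.spatial.transform import Rotation as R
from station import status, imaging, order
def grab(n,name):
    s=status.get_obs(); d=imaging.get_image(n); d['s']=s
    cv2.imwrite(f'pics/{name}.png',d['frame'][:,:,::-1]); pickle.dump(d,open(f'{name}.pkl','wb')); return d
def cam(d):
    if 'view' in d: return np.linalg.inv(np.array(d['view']))
    T=np.eye(4); T[:3,:3]=R.from_rotvec(d['s']['tool_rot']).as_matrix(); T[:3,3]=d['s']['tool_pos']
    return T@np.array(d['mount'])
def F(d): return d['frame'].shape[0]/2/np.tan(np.radians(d['vfov'])/2)
def ray(d,u,v):
    C=cam(d); f=F(d); r=C[:3,:3]@np.array([(u-d['cx'])/f,-(v-d['cy'])/f,-1]); return C[:3,3],r/np.linalg.norm(r)
def atz(d,u,v,z):
    o,r=ray(d,u,v); return o+r*(z-o[2])/r[2]
def proj(d,p):
    q=np.linalg.inv(cam(d))@np.append(p,1); f=F(d); return np.array([d['cx']+f*q[0]/-q[2],d['cy']-f*q[1]/-q[2]])
def tri(obs):
    A=np.zeros((3,3));b=np.zeros(3)
    for d,u,v in obs:
        o,r=ray(d,u,v);P=np.eye(3)-np.outer(r,r);A+=P;b+=P@o
    return np.linalg.solve(A,b)
def load(n): return pickle.load(open(f'{n}.pkl','rb'))
E
ls; python3 - <<'E'
from h import *
ds=[grab(n,n+'0') for n in('scene','side','wrist')]
for d in ds: print({k:v for k,v in d.items() if k not in('frame','s')}); print(cam(d)[:3].round(3))
print(ds[2]['s'])
im=[cv2.imread(f'pics/{n}0.png') for n in('scene','side')]
E
```

```text
h.py
pics
{'vfov': 45.107631259557635, 'cx': 278.80021012507797, 'cy': 206.30819480160784, 'view': array([[ 0.63143299,  0.77533193, -0.01236007, -0.33055456],
       [-0.58733773,  0.4886155 ,  0.64520484,  0.23463172],
       [ 0.50628724, -0.40014409,  0.76390964, -1.66911906],
       [ 0.        ,  0.        ,  0.        ,  1.        ]])}
[[ 0.631 -0.587  0.506  1.192]
 [ 0.775  0.489 -0.4   -0.526]
 [-0.012  0.645  0.764  1.12 ]]
{'vfov': 47.80134735889325, 'cx': 275.17578149433876, 'cy': 215.20878780525845, 'view': array([[ 0.78694257, -0.61692173, -0.01135669, -0.37760012],
       [ 0.46672445,  0.58311088,  0.6649436 , -0.31448634],
       [-0.40359595, -0.52857287,  0.74680722, -1.41649553],
       [ 0.        ,  0.        ,  0.        ,  1.        ]])}
[[ 0.787  0.467 -0.404 -0.128]
 [-0.617  0.583 -0.529 -0.798]
 [-0.011  0.665  0.747  1.263]]
{'vfov': 71.66667711432676, 'cx': 276.10967460860695, 'cy': 210.49887893059568, 'mount': array([[-3.24890610e-04,  9.46018118e-01,  3.24113583e-01,
         8.32100011e-02],
       [ 9.99999932e-01,  2.49981086e-04,  2.72756085e-04,

[... 261 characters left out ...]
[-0.002 -0.324  0.946  0.373]]
{'t': 0.1, 'q': array([ 1.07197907e+00,  5.33216697e-02,  1.61414089e+00,  1.18672839e-05,
        1.47601153e+00, -1.19012777e-01]), 'dq': array([ 0.00036634, -0.00118015, -0.00176181,  0.00066341, -0.00016004,
       -0.00217922]), 'effort': array([ 6.52021972e-04, -3.94900596e+01, -3.71363819e+01, -1.15620769e-04,
        3.88017899e-03, -2.43247274e-05]), 'tool_pos': array([0.23151221, 0.58008372, 0.30277616]), 'tool_rot': array([-5.92907536e-01, -3.08454094e+00,  2.80929436e-03]), 'contact_force': array([ 0.23077724,  0.49042257, -0.09677473]), 'wrist_torque': array([-0.02300511, -0.04757386,  0.03700321]), 'grip_force': 0.0, 'opening': 0.0853876052683699}
```

View pics/scene0.png

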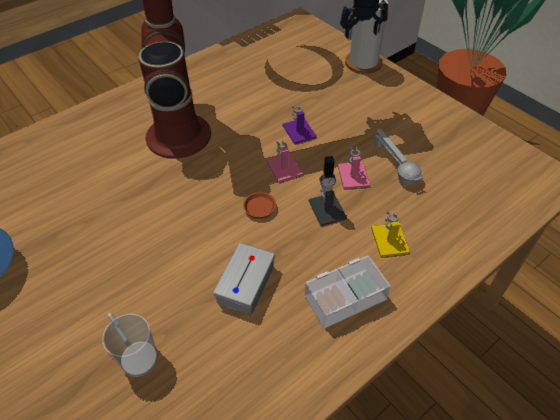

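View pics/side0.png

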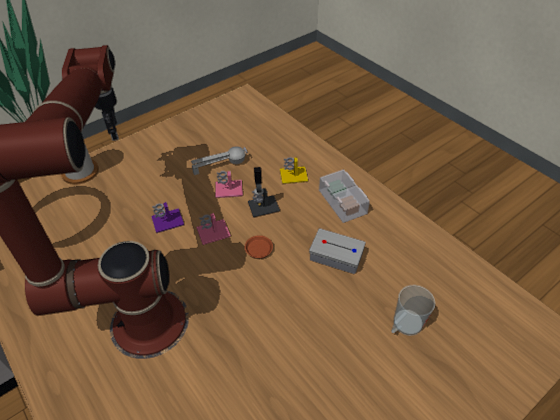

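The scene view shows the gauge in the dark stand near (328,190), and the tin's blue dot at (236,290) and red dot at (252,258). The side view shows the gauge near (259,190), blue at (354,250) and red at (324,241). I'll enlarge both views into one composite.

```bash
python3 - <<'E'
from h import *
def crop(n,x,y,w,h,s): return cv2.resize(cv2.imread(f'pics/{n}.png')[y:y+h,x:x+w],None,fx=s,fy=s,interpolation=cv2.INTER_CUBIC)
a=crop('scene0',290,140,80,90,5); b=crop('side0',230,155,60,65,5)
b2=cv2.resize(crop('side0',235,155,60,65,1),(400,450))  # unused scale
b=crop('side0',225,150,80,75,5)
c=np.zeros((450,800,3),np.uint8); c[:,:400]=a; c[:375,400:]=b
cv2.imwrite('pics/c1.png',c)
S,D=load('scene0'),load('side0')
def dots(d):
    im=d['frame'].astype(int); out=[]
    return im
for nm,d,bx in(('sc',S,(215,245,60,70)),('sd',D,(308,228,62,45))):
    x,y,w,h=bx; p=d['frame'][y:y+h,x:x+w].astype(int); r,g,b=p[...,0],p[...,1],p[...,2]
    for c,m in(('red',(r>150)&(g<80)&(b<80)),('blue',(b>150)&(r<80)&(g<90))):
        v,u=np.nonzero(m); uv=(u.mean()+x,v.mean()+y); print(nm,c,len(u),np.round(uv,1),atz(d,*uv,.06).round(4))
E
```

```text
sc red 22 [251.4 257.7] [ 0.5768 -0.1319  0.06  ]
sc blue 26 [235.5 290. ] [ 0.6273 -0.2181  0.06  ]
sd red 12 [323.8 240.9] [ 0.5764 -0.1332  0.06  ]
sd blue 11 [353.6 249.9] [ 0.6259 -0.2195  0.06  ]
```

View pics/c1.png

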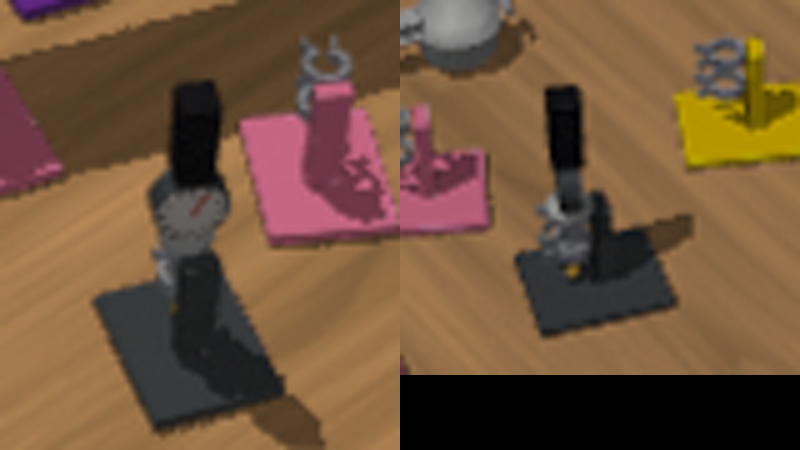

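```bash
python3 - <<'E'
from h import *
S,D=load('scene0'),load('side0')
s=lambda x,y:(S,290+x/5,140+y/5); e=lambda x,y:(D,225+(x-400)/5,150+y/5)
print('top tri',tri([s(195,88),e(563,92)]), atz(*s(195,88),.191),atz(*e(563,92),.191))
for o in [s(95,300),s(158,428),s(283,390),e(517,257),e(545,333),e(677,300),e(650,232)]: print(atz(*o,.010).round(4))
T=R.from_rotvec(S['s']['tool_rot']).as_matrix(); print(T.round(3))
E
```

```text
top tri [0.53364919 0.16172189 0.19314485] [0.53089202 0.16616457 0.191     ] [0.53427408 0.16058103 0.191     ]
[0.4937 0.1374 0.01  ]
[0.5867 0.1021 0.01  ]
[0.6115 0.1744 0.01  ]
[0.5147 0.2021 0.01  ]
[0.4867 0.1299 0.01  ]
[0.5792 0.0963 0.01  ]
[0.6057 0.1615 0.01  ]
[[-0.929  0.371 -0.001]
 [ 0.371  0.929 -0.002]
 [ 0.    -0.002 -1.   ]]
```

The dots check out: they come out 99.8 mm apart at lid height. The handle's top triangulates to z = 0.193, against 0.191 expected. Next I move above the gauge for a wrist look.

arm_command(increments=[{"slide": [-0.03,-0.019,0],"spin": 0,"gripper": 1},{"slide": [-0.06,-0.038,0],"spin": 0,"gripper": 1},{"slide": [-0.09,-0.057,0],"spin": 0,"gripper": 1},{"slide": [-0.12,-0.076,0],"spin": 0,"gripper": 1},{"slide": [-0.15,-0.095,0],"spin": 0,"gripper": 1},{"slide": [-0.18,-0.115,0],"spin": 0,"gripper": 1},{"slide": [-0.21,-0.134,0],"spin": 0,"gripper": 1},{"slide": [-0.24,-0.153,0],"spin": 0,"gripper": 1}])

```text
t: 0.82
tool_pos: [0.3984, 0.3478, 0.3036]
tool_rot: [-0.593, -3.085, 0.0]
contact_force: [-0.3, -0.1, -0.8]
opening: 0.0855
grip_force: 0.0
```

arm_command(increments=[{"slide": [-0.03,-0.019,0],"spin": 0,"gripper": 1},{"slide": [-0.06,-0.038,0],"spin": 0,"gripper": 1},{"slide": [-0.09,-0.057,0],"spin": 0,"gripper": 1},{"slide": [-0.12,-0.076,0],"spin": 0,"gripper": 1},{"slide": [-0.15,-0.095,0],"spin": 0,"gripper": 1},{"slide": [-0.18,-0.115,0],"spin": 0,"gripper": 1},{"slide": [-0.197,-0.125,0],"spin": 0,"gripper": 1},{"slide": [-0.197,-0.125,0],"spin": 0,"gripper": 1}])

```text
t: 1.48
tool_pos: [0.5362, 0.1571, 0.3035]
tool_rot: [0.6, 3.084, -0.002]
contact_force: [0.3, -0.6, -0.3]
opening: 0.0857
grip_force: 0.0
```

```bash
python3 - <<'E'
from h import *
d=grab('wrist','w1'); print(d['s']['t'],d['s']['tool_pos'],R.from_rotvec(d['s']['tool_rot']).as_matrix().round(3),d['s']['contact_force'])
print(proj(d,[.534,.160,.191]))
E
```

```text
1.4833 [0.53617302 0.15707999 0.30345552] [[-0.927  0.375 -0.   ]
 [ 0.375  0.927 -0.001]
 [-0.    -0.001 -1.   ]] [ 0.33697067 -0.62803798 -0.31076686]
[278.93015855 234.43915934]
```

View pics/w1.png

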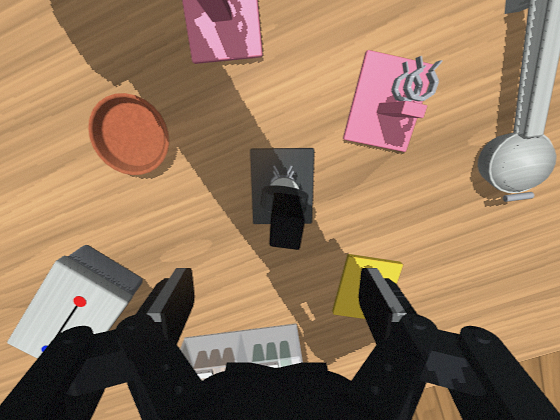

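The wrist view shows the handle top near (286,232), with the gauge in the dark stand. The red dot is at (80,301). I'll enlarge with brightening to see the bar's edges.

```bash
python3 - <<'E'
from h import *
d=load('w1'); im=cv2.imread('pics/w1.png')[140:260,230:340]
im=(255*(im/255.)**0.45).astype(np.uint8); cv2.imwrite('pics/c2.png',cv2.resize(im,None,fx=5,fy=5,interpolation=cv2.INTER_CUBIC))
p=d['frame'][280:320,60:100].astype(int); v,u=np.nonzero((p[...,0]>150)&(p[...,1]<80)); print(u.mean()+60,v.mean()+280,atz(d,u.mean()+60,v.mean()+280,.06))
E
```

```text
79.4059405940594 301.05940594059405 [ 0.57796099 -0.13164269  0.06      ]
```

View pics/c2.png

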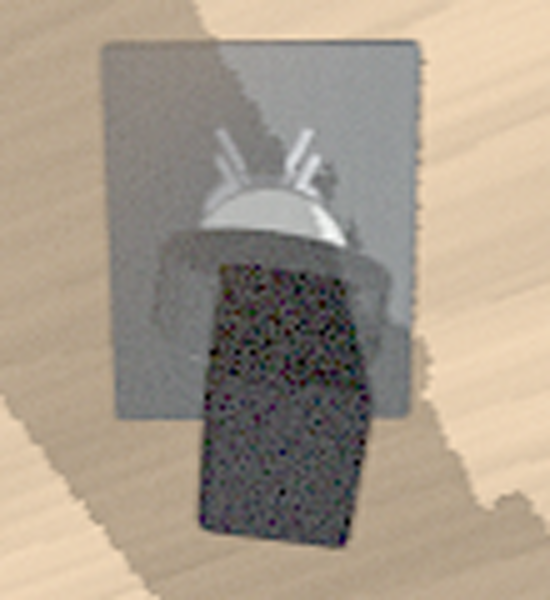

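```bash
python3 - <<'E'
from h import *
d=load('w1'); w=lambda x,y:(d,230+x/5,140+y/5)
T=R.from_rotvec(d['s']['tool_rot']).as_matrix(); tp=np.array(d['s']['tool_pos'])
def pr(n,o,z):
    p=[atz(*w(*q),z) for q in o]
    for a,b in zip(p,p[1:]+p[:1]): print(n,a.round(4),(T.T@(b-a)*1e3).round(1))
    m=np.mean(p,0); print('mean',m.round(4),'tool mm',(T.T@(m-tp)*1e3).round(1)); return m
pr('top',[(204,375),(371,388),(346,548),(200,530)],.191)
m=pr('base',[(103,45),(420,42),(410,418),(118,418)],.01)
print('axis tool', (T.T@(m-tp)*1e3)+[15,0,0])
E
```

```text
top [0.5188 0.1602 0.191 ] [-1.9 22.4 -0. ]
top [0.5289 0.1803 0.191 ] [-23.8  -2.7   0. ]
top [0.55   0.1688 0.191 ] [  2.8 -20.4   0. ]
top [0.5398 0.151  0.191 ] [22.9  0.7 -0. ]
mean [0.5344 0.1651 0.191 ] tool mm [  4.7   6.9 112.4]
base [0.4885 0.1421 0.01  ] [ 0.7 78.2 -0.1]
base [0.5172 0.2149 0.01  ] [-99.6   1.5   0. ]
base [0.61   0.1789 0.01  ] [ -0.  -78.5   0.1]
base [0.5806 0.1061 0.01  ] [98.9 -1.2 -0. ]
mean [0.5491 0.1605 0.01  ] tool mm [-10.6   8.4 293.4]
axis tool [  4.44974751   8.35555932 293.44990967]
```

The wrist view's top face and base agree: the gauge axis is at tool offset (+4.6, +7.5) mm, and the handle is turned about 5° about tool z. The sizes match too (22×24 and 78×99 mm). Aligning and descending.

arm_command(increments=[{"slide": [0.0046,0.0075,0],"spin": 5,"gripper": 1},{"slide": [0.0046,0.0075,0.02],"spin": 5,"gripper": 1},{"slide": [0.0046,0.0075,0.04],"spin": 5,"gripper": 1},{"slide": [0.0046,0.0075,0.06],"spin": 5,"gripper": 1},{"slide": [0.0046,0.0075,0.075],"spin": 5,"gripper": 1},{"slide": [0.0046,0.0075,0.086],"spin": 5,"gripper": 1},{"slide": [0.0046,0.0075,0.086],"spin": 5,"gripper": 1}])

```text
t: 2.12
tool_pos: [0.5309, 0.1695, 0.2147]
tool_rot: [-0.724, -3.052, 0.003]
contact_force: [-0.7, 0.8, -0.4]
opening: 0.085
grip_force: 0.0
```

```bash
python3 - <<'E'
from h import *
d=grab('wrist','w2'); print(d['s']['tool_pos'],d['s']['contact_force'])
im=(255*(cv2.imread('pics/w2.png')/255.)**0.5).astype(np.uint8); cv2.imwrite('pics/w2b.png',im)
E
```

```text
[0.53093908 0.16949465 0.21465766] [-0.72200565  0.81816587 -0.35859362]
```

View pics/w2b.png

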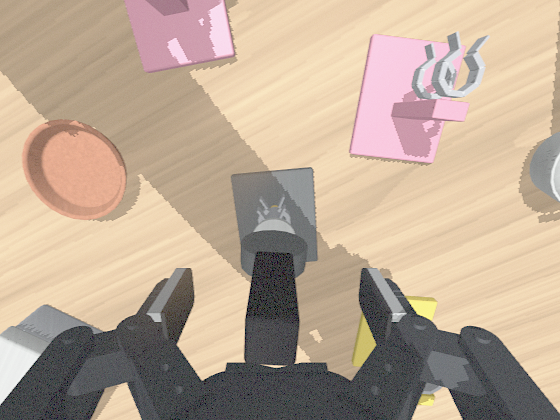

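The handle stands between the open fingers with its top face at about (246–298, 318–364). Previous moves were relative to the commanded pose, so I'll recompute the offset.

```bash
python3 - <<'E'
from h import *
d=load('w2'); T=R.from_rotvec(d['s']['tool_rot']).as_matrix(); tp=np.array(d['s']['tool_pos'])
p=[atz(d,*q,.191) for q in [(248,318),(298,318),(294,364),(245,363)]]
for q in p: print((T.T@(q-tp)*1e3).round(1))
m=np.mean(p,0);print(m)
s=status.get_obs();print(s['tool_pos'],s['dq'].round(4),T.round(3))
print(T.T@(np.array([.5346,.1649,.191])-tp)*1e3)
E
```

```text
[  6.3 -10.9  23.7]
[ 6.3  8.7 23.7]
[-16.9   7.6  23.6]
[-16.4 -12.9  23.6]
[0.53459144 0.1654904  0.191     ]
[0.53183413 0.16950057 0.21649233] [-0.0078 -0.0194 -0.0416 -0.0003  0.0041 -0.0009] [[-0.893  0.449 -0.006]
 [ 0.449  0.893 -0.001]
 [ 0.005 -0.003 -1.   ]]
[-5.44555661 -2.38498528 23.64012688]
```

Both views put the handle axis at (0.5346, 0.165). I'll correct by (−3.5, −2.4) mm, then close.

arm_command(increments=[{"slide": [-0.0035,-0.0024,0],"spin": 0,"gripper": 1},{"slide": [-0.0035,-0.0024,0],"spin": 0,"gripper": 1},{"slide": [-0.0035,-0.0024,0],"spin": 0,"gripper": 1},{"slide": [-0.0035,-0.0024,0],"spin": 0,"gripper": 0},{"slide": [-0.0035,-0.0024,0],"spin": 0,"gripper": -0.3},{"slide": [-0.0035,-0.0024,0],"spin": 0,"gripper": -0.5},{"slide": [-0.0035,-0.0024,0],"spin": 0,"gripper": -0.8},{"slide": [-0.0035,-0.0024,0],"spin": 0,"gripper": -1}], newtons=40)

```text
t: 2.83
tool_pos: [0.535, 0.1652, 0.2179]
tool_rot: [0.727, 3.056, 0.0]
contact_force: [0.3, -0.6, 0.6]
opening: 0.0257
grip_force: 0.0
```

arm_command(increments=[{"slide": [0,0,0],"spin": 0,"gripper": -1},{"slide": [0,0,0],"spin": 0,"gripper": -1},{"slide": [0,0,0],"spin": 0,"gripper": -1},{"slide": [0,0,0],"spin": 0,"gripper": -1}])

```text
t: 3.17
tool_pos: [0.5351, 0.1652, 0.218]
tool_rot: [0.727, 3.056, 0.0]
contact_force: [0.2, -0.1, 0.4]
opening: 0.0215
grip_force: 40.2
```

Gripped: 21.5 mm opening, 40 N, almost no side force. Lifting straight up.

arm_command(increments=[{"slide": [0,0,-0.01],"spin": 0,"gripper": -1},{"slide": [0,0,-0.022],"spin": 0,"gripper": -1},{"slide": [0,0,-0.036],"spin": 0,"gripper": -1},{"slide": [0,0,-0.05],"spin": 0,"gripper": -1},{"slide": [0,0,-0.065],"spin": 0,"gripper": -1},{"slide": [0,0,-0.08],"spin": 0,"gripper": -1},{"slide": [0,0,-0.095],"spin": 0,"gripper": -1},{"slide": [0,0,-0.1],"spin": 0,"gripper": -1}])

```text
t: 3.83
tool_pos: [0.5362, 0.1654, 0.3228]
tool_rot: [0.726, 3.05, 0.004]
contact_force: [0.4, 1.2, -0.4]
opening: 0.0216
grip_force: 40.0
```

arm_command(increments=[{"slide": [0,0,0],"spin": 0,"gripper": -1},{"slide": [0,0,0],"spin": 0,"gripper": -1},{"slide": [0,0,0],"spin": 0,"gripper": -1}])

```text
t: 4.08
tool_pos: [0.5346, 0.1651, 0.317]
tool_rot: [-0.727, -3.055, 0.001]
contact_force: [-0.8, 0.1, -0.5]
opening: 0.0214
grip_force: 40.0
```

```bash
python3 - <<'E'
from h import *
S=grab('scene','s3');D=grab('side','d3');s=S['s'];tp=np.array(s['tool_pos']);T=R.from_rotvec(s['tool_rot']).as_matrix()
print(tp,T.round(4),s['contact_force'],s['opening'])
tip=tp+np.array([0,0,-.203])
for d,n in((S,'s3'),(D,'d3')): print(n,proj(d,tip),proj(d,tp+[0,0,-.133]))
out=[]
for d,n in((S,'s3'),(D,'d3')):
    u,v=proj(d,tip).astype(int); c=cv2.imread(f'pics/{n}.png')[v-60:v+20,u-40:u+40]; out.append(cv2.resize((255*(c/255.)**.6).astype(np.uint8),(400,400),interpolation=cv2.INTER_CUBIC)); print(n,'crop origin',u-40,v-60)
cv2.imwrite('pics/c3.png',np.hstack(out))
E
```

```text
[0.53464526 0.16511124 0.31696554] [[-8.929e-01  4.503e-01 -1.600e-03]
 [ 4.503e-01  8.929e-01 -3.000e-04]
 [ 1.300e-03 -1.000e-03 -1.000e+00]] [-0.80743523  0.05163438 -0.50806224] 0.021360120991129126
s3 [327.85966314 178.84226389] [329.51068671 160.4841118 ]
d3 [257.77404051 184.15572667] [256.96096393 169.18859099]
s3 crop origin 287 118
d3 crop origin 217 124
```

View pics/c3.png

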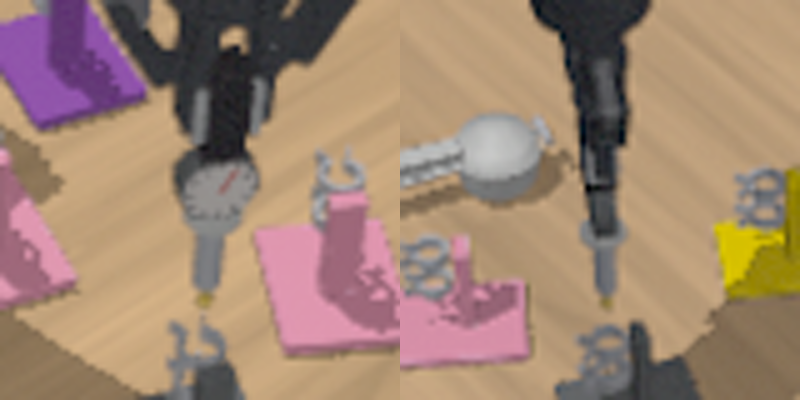

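The tip appears at (327.8,178.6) in scene and (258.2,184.6) in side, against predicted (327.9,178.8) and (257.8,184.2). So tip = TCP − 203 mm in z, and the gauge is upright and clear of the stand. Moving above the blue dot.

arm_command(increments=[{"slide": [-0.01,-0.012,0],"spin": 0,"gripper": -1},{"slide": [-0.026,-0.031,0],"spin": 0,"gripper": -1},{"slide": [-0.044,-0.052,0],"spin": 0,"gripper": -1},{"slide": [-0.062,-0.073,0],"spin": 0,"gripper": -1},{"slide": [-0.08,-0.095,0],"spin": 0,"gripper": -1},{"slide": [-0.098,-0.116,0],"spin": 0,"gripper": -1},{"slide": [-0.116,-0.137,0],"spin": 0,"gripper": -1},{"slide": [-0.134,-0.159,0],"spin": 0,"gripper": -1}])

```text
t: 4.85
tool_pos: [0.583, -0.0383, 0.3168]
tool_rot: [-0.726, -3.055, -0.0]
contact_force: [0.5, -0.1, -0.3]
opening: 0.0214
grip_force: 39.9
```

arm_command(increments=[{"slide": [-0.018,-0.0213,0],"spin": 0,"gripper": -1},{"slide": [-0.036,-0.0426,0],"spin": 0,"gripper": -1},{"slide": [-0.054,-0.064,0],"spin": 0,"gripper": -1},{"slide": [-0.072,-0.085,0],"spin": 0,"gripper": -1},{"slide": [-0.09,-0.1065,0],"spin": 0,"gripper": -1},{"slide": [-0.106,-0.125,0],"spin": 0,"gripper": -1},{"slide": [-0.117,-0.138,0],"spin": 0,"gripper": -1},{"slide": [-0.1208,-0.1426,0],"spin": 0,"gripper": -1}])

```text
t: 5.52
tool_pos: [0.6267, -0.221, 0.3167]
tool_rot: [-0.73, -3.054, 0.0]
contact_force: [-0.2, 0.3, -1.5]
opening: 0.0217
grip_force: 39.9
```

arm_command(increments=[{"slide": [0,0,0],"spin": 0,"gripper": -1},{"slide": [0,0,0],"spin": 0,"gripper": -1},{"slide": [0,0,0],"spin": 0,"gripper": -1},{"slide": [0,0,0],"spin": 0,"gripper": -1}])

```text
t: 5.85
tool_pos: [0.6267, -0.2175, 0.318]
tool_rot: [-0.725, -3.057, -0.0]
contact_force: [-0.3, -0.1, -1.6]
opening: 0.0216
grip_force: 39.9
```

```bash
python3 - <<'E'
from h import *
S=grab('scene','s4');D=grab('side','d4');s=S['s'];tp=np.array(s['tool_pos']);T=R.from_rotvec(s['tool_rot']).as_matrix()
print(tp,T.round(4),s['contact_force'],s['opening'])
print('blue off tool',T.T@(np.array([.6266,-.2188,.263])-tp),'red',T.T@(np.array([.577,-.1323,.263])-tp))
for d in(S,D):
  x,y,w,h=(215,245,60,70) if d is S else (308,228,62,45)
  p=d['frame'][y:y+h,x:x+w].astype(int); r,g,b=p[...,0],p[...,1],p[...,2]
  for c,m in(('red',(r>150)&(g<80)&(b<80)),('blue',(b>120)&(r<80)&(g<90))):
    v,u=np.nonzero(m); 
    if len(u): print(c,len(u),atz(d,u.mean()+x,v.mean()+y,.06).round(4))
  print('tip px',proj(d,tp-[0,0,.203]))
out=[]
for d,n in((S,'s4'),(D,'d4')):
    u,v=proj(d,tp-[0,0,.203]).astype(int); c=cv2.imread(f'pics/{n}.png')[v-40:v+40,u-40:u+40]; out.append(cv2.resize((255*(c/255.)**.6).astype(np.uint8),(400,400),interpolation=cv2.INTER_CUBIC)); print(n,'crop origin',u-40,v-40)
cv2.imwrite('pics/c4.png',np.hstack(out))
E
```

```text
[ 0.62672747 -0.21746684  0.31800257] [[-8.936e-01  4.489e-01 -0.000e+00]
 [ 4.489e-01  8.936e-01  3.000e-04]
 [ 2.000e-04  3.000e-04 -1.000e+00]] [-0.317072   -0.06861672 -1.62474246] 0.021581420177514538
blue off tool [-0.00049338 -0.0012639   0.05500214] red [0.08265871 0.05376462 0.05503087]
red 22 [ 0.5768 -0.1319  0.06  ]
blue 23 [ 0.6263 -0.218   0.06  ]
tip px [233.75500451 277.42190551]
red 11 [ 0.5764 -0.1341  0.06  ]
blue 11 [ 0.6259 -0.2195  0.06  ]
tip px [355.3440832  238.54251349]
s4 crop origin 193 237
d4 crop origin 315 198
```

View pics/c4.png

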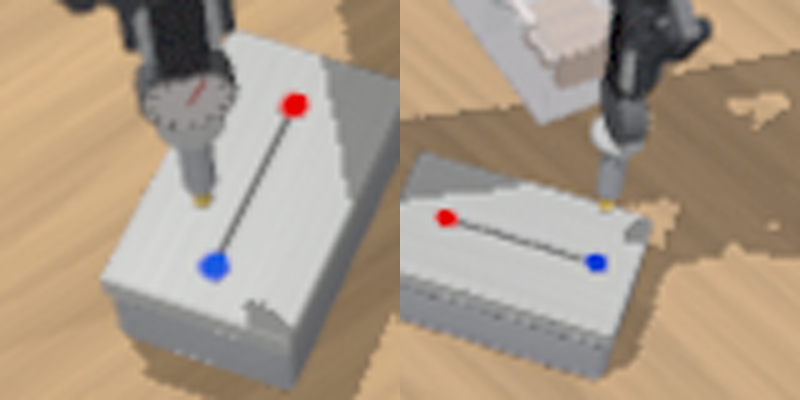

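The tip hangs over the blue dot: it projects to its predicted pixels within about 1 px, and the dots haven't moved. Going down gently; first touch is expected after 55 mm.

arm_command(increments=[{"slide": [-0.0005,-0.001,0.01],"spin": 0,"gripper": -1},{"slide": [-0.0005,-0.001,0.022],"spin": 0,"gripper": -1},{"slide": [-0.0005,-0.001,0.034],"spin": 0,"gripper": -1},{"slide": [-0.0005,-0.001,0.042],"spin": 0,"gripper": -1},{"slide": [-0.0005,-0.001,0.046],"spin": 0,"gripper": -1},{"slide": [-0.0005,-0.001,0.048],"spin": 0,"gripper": -1},{"slide": [-0.0005,-0.001,0.048],"spin": 0,"gripper": -1},{"slide": [-0.0005,-0.001,0.048],"spin": 0,"gripper": -1}])

```text
t: 6.62
tool_pos: [0.6269, -0.2201, 0.2702]
tool_rot: [0.727, 3.056, -0.0]
contact_force: [0.6, -0.2, -0.5]
opening: 0.0216
grip_force: 39.9
```

arm_command(increments=[{"slide": [0,0,0.002],"spin": 0,"gripper": -1},{"slide": [0,0,0.004],"spin": 0,"gripper": -1},{"slide": [0,0,0.006],"spin": 0,"gripper": -1},{"slide": [0,0,0.008],"spin": 0,"gripper": -1},{"slide": [0,0,0.01],"spin": 0,"gripper": -1},{"slide": [0,0,0.011],"spin": 0,"gripper": -1},{"slide": [0,0,0.011],"spin": 0,"gripper": -1},{"slide": [0,0,0.011],"spin": 0,"gripper": -1}])

```text
t: 7.28
tool_pos: [0.6269, -0.22, 0.2592]
tool_rot: [0.727, 3.056, -0.0]
contact_force: [1.1, -1.2, 0.2]
opening: 0.0213
grip_force: 40.0
```

arm_command(increments=[{"slide": [0,0.001,0.001],"spin": 0,"gripper": -1},{"slide": [0,0.001,0.002],"spin": 0,"gripper": -1},{"slide": [0,0.001,0.003],"spin": 0,"gripper": -1},{"slide": [0,0.001,0.003],"spin": 0,"gripper": -1},{"slide": [0,0.001,0.003],"spin": 0,"gripper": -1},{"slide": [0,0.001,0.003],"spin": 0,"gripper": -1}])

```text
t: 7.78
tool_pos: [0.6273, -0.2192, 0.2562]
tool_rot: [0.727, 3.056, -0.0]
contact_force: [0.3, 0.2, 2.0]
opening: 0.0218
grip_force: 40.2
```

```bash
python3 - <<'E'
from h import *
F_=[]
for i in range(4):
    S=grab('scene','s5'); F_.append(S['s']['contact_force'])
s=status.get_obs();F_.append(s['contact_force']);D=grab('side','d5')
tp=np.array(s['tool_pos']);T=R.from_rotvec(s['tool_rot']).as_matrix()
print(np.array(F_).round(2),tp,T[:,2].round(4))
print('red off tool',T.T@(np.array([.5768,-.1323,.263])-tp))
out=[]
for d,n in((S,'s5'),(D,'d5')):
    u,v=proj(d,[.6266,-.2188,.07]).astype(int); c=cv2.imread(f'pics/{n}.png')[v-40:v+20,u-30:u+30]; out.append(cv2.resize((255*(c/255.)**.6).astype(np.uint8),(400,400),interpolation=cv2.INTER_CUBIC))
cv2.imwrite('pics/c5.png',np.hstack(out))
E
```

```text
[[ 0.27  0.21  2.01]
 [-0.63  0.34  0.75]
 [ 0.43 -1.04  1.06]
 [ 0.19 -0.7   1.01]
 [ 0.55 -0.34  1.03]] [ 0.62729199 -0.21913652  0.25608997] [ 4.e-04 -3.e-04 -1.e+00]
red off tool [ 0.08417947  0.05480152 -0.00695561]
```

View pics/c5.png

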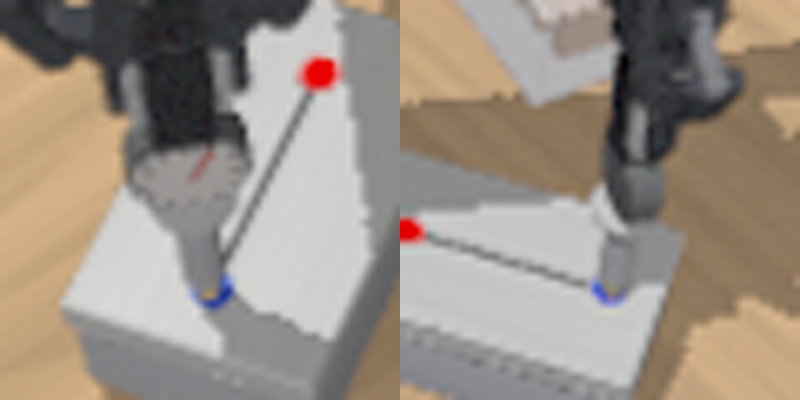

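The tip sits centred on the blue dot, about 2.3 N net of the gauge's weight and about 7 mm in. Drawing along the line in quarters.

arm_command(increments=[{"slide": [0.0026,0.0017,0],"spin": 0,"gripper": -1},{"slide": [0.0052,0.0034,0],"spin": 0,"gripper": -1},{"slide": [0.0079,0.0051,0],"spin": 0,"gripper": -1},{"slide": [0.0105,0.0068,0],"spin": 0,"gripper": -1},{"slide": [0.0131,0.0085,0],"spin": 0,"gripper": -1},{"slide": [0.0158,0.0102,0],"spin": 0,"gripper": -1},{"slide": [0.0184,0.0119,0],"spin": 0,"gripper": -1},{"slide": [0.021,0.0136,0],"spin": 0,"gripper": -1}])

```text
t: 8.7
tool_pos: [0.6144, -0.1971, 0.2559]
tool_rot: [0.727, 3.056, -0.0]
contact_force: [0.5, -0.8, 1.6]
opening: 0.0216
grip_force: 40.2
```

```bash
python3 - <<'E'
from h import *
S=grab('scene','s6');d=S;s=S['s'];tp=np.array(s['tool_pos']);T=R.from_rotvec(s['tool_rot']).as_matrix()
x,y,w,h=(215,245,60,70); p=d['frame'][y:y+h,x:x+w].astype(int); r,g,b=p[...,0],p[...,1],p[...,2]
v,u=np.nonzero((r>150)&(g<80)&(b<80)); print('red',len(u),atz(d,u.mean()+x,v.mean()+y,.06).round(4))
v,u=np.nonzero((b>120)&(r<80)&(g<90)); print('blue',len(u),atz(d,u.mean()+x,v.mean()+y,.06).round(4))
print(tp,s['contact_force'],'red off',T.T@(np.array([.5768,-.1323,.256])-tp))
E
```

```text
red 22 [ 0.5768 -0.1319  0.06  ]
blue 24 [ 0.6262 -0.2177  0.06  ]
[ 0.61439945 -0.19714405  0.25594948] [ 0.5311669  -0.81528643  1.6227063 ] red off [ 6.27668018e-02  4.09731329e-02 -5.75594107e-05]
```

The tin hasn't moved and the tip is on the line. Continuing.

arm_command(increments=[{"slide": [0.0026,0.0017,0],"spin": 0,"gripper": -1},{"slide": [0.0052,0.0034,0],"spin": 0,"gripper": -1},{"slide": [0.0079,0.0051,0],"spin": 0,"gripper": -1},{"slide": [0.0105,0.0068,0],"spin": 0,"gripper": -1},{"slide": [0.0131,0.0085,0],"spin": 0,"gripper": -1},{"slide": [0.0158,0.0102,0],"spin": 0,"gripper": -1},{"slide": [0.0184,0.0119,0],"spin": 0,"gripper": -1},{"slide": [0.021,0.0136,0],"spin": 0,"gripper": -1}])

```text
t: 9.42
tool_pos: [0.6018, -0.1756, 0.2559]
tool_rot: [0.727, 3.056, -0.0]
contact_force: [1.5, -1.6, 1.0]
opening: 0.0214
grip_force: 40.2
```

arm_command(increments=[{"slide": [0.0026,0.0017,0],"spin": 0,"gripper": -1},{"slide": [0.0052,0.0034,0],"spin": 0,"gripper": -1},{"slide": [0.0079,0.0051,0],"spin": 0,"gripper": -1},{"slide": [0.0105,0.0068,0],"spin": 0,"gripper": -1},{"slide": [0.0131,0.0085,0],"spin": 0,"gripper": -1},{"slide": [0.0158,0.0102,0],"spin": 0,"gripper": -1},{"slide": [0.0184,0.0119,0],"spin": 0,"gripper": -1},{"slide": [0.021,0.0136,0],"spin": 0,"gripper": -1}])

```text
t: 10.08
tool_pos: [0.5891, -0.154, 0.2559]
tool_rot: [-0.727, -3.056, 0.0]
contact_force: [1.3, -1.4, 0.9]
opening: 0.0213
grip_force: 40.2
```

```bash
python3 - <<'E'
from h import *
S=grab('scene','s7');d=S;s=S['s'];tp=np.array(s['tool_pos']);T=R.from_rotvec(s['tool_rot']).as_matrix()
x,y,w,h=(215,245,60,70); p=d['frame'][y:y+h,x:x+w].astype(int); r,g,b=p[...,0],p[...,1],p[...,2]
v,u=np.nonzero((b>120)&(r<80)&(g<90)); print('blue',len(u),atz(d,u.mean()+x,v.mean()+y,.06).round(4))
print(tp,s['contact_force'],'red off',T.T@(np.array([.5768,-.1323,.256])-tp))
E
```

```text
blue 23 [ 0.6263 -0.218   0.06  ]
[ 0.58914127 -0.1539778   0.25588513] [ 1.31910206 -1.41969985  0.88893617] red off [ 0.02077998  0.01379951 -0.00011473]
```

arm_command(increments=[{"slide": [0.0026,0.0017,0],"spin": 0,"gripper": -1},{"slide": [0.0052,0.0034,0],"spin": 0,"gripper": -1},{"slide": [0.0079,0.0051,0],"spin": 0,"gripper": -1},{"slide": [0.0105,0.0068,0],"spin": 0,"gripper": -1},{"slide": [0.0131,0.0085,0],"spin": 0,"gripper": -1},{"slide": [0.0158,0.0102,0],"spin": 0,"gripper": -1},{"slide": [0.0184,0.0119,0],"spin": 0,"gripper": -1},{"slide": [0.0206,0.0136,0],"spin": 0,"gripper": -1}])

```text
t: 10.8
tool_pos: [0.5768, -0.1325, 0.2559]
tool_rot: [-0.727, -3.056, 0.0]
contact_force: [0.7, -1.2, 0.7]
opening: 0.0218
grip_force: 40.2
```

arm_command(increments=[{"slide": [0,0,0],"spin": 0,"gripper": -1},{"slide": [0,0,0],"spin": 0,"gripper": -1},{"slide": [0,0,0],"spin": 0,"gripper": -1},{"slide": [0,0,0],"spin": 0,"gripper": -1},{"slide": [0,0,0],"spin": 0,"gripper": -1},{"slide": [0,0,0],"spin": 0,"gripper": -1}])

```text
t: 11.3
tool_pos: [0.5769, -0.1327, 0.2557]
tool_rot: [-0.727, -3.055, -0.001]
contact_force: [-0.2, 1.6, 0.7]
opening: 0.0213
grip_force: 40.2
```

```bash
python3 - <<'E'
from h import *
S=grab('scene','s8');D=grab('side','d8');d=S;s=D['s'];tp=np.array(s['tool_pos']);T=R.from_rotvec(s['tool_rot']).as_matrix()
x,y,w,h=(215,245,60,70); p=d['frame'][y:y+h,x:x+w].astype(int); r,g,b=p[...,0],p[...,1],p[...,2]
v,u=np.nonzero((b>120)&(r<80)&(g<90)); print('blue',len(u),atz(d,u.mean()+x,v.mean()+y,.06).round(4))
print(tp,s['contact_force'],s['dq'].round(4),'red off',T.T@(np.array([.5768,-.1323,.256])-tp))
out=[]
for d,n in((S,'s8'),(D,'d8')):
    u,v=proj(d,[.5768,-.1323,.07]).astype(int); c=cv2.imread(f'pics/{n}.png')[v-40:v+20,u-30:u+30]; out.append(cv2.resize((255*(c/255.)**.6).astype(np.uint8),(400,400),interpolation=cv2.INTER_CUBIC))
cv2.imwrite('pics/c8.png',np.hstack(out))
E
```

```text
blue 24 [ 0.6262 -0.2177  0.06  ]
[ 0.57694188 -0.13273697  0.25570457] [-0.15437144  1.65934562  0.73064768] [-0.0002  0.0009 -0.0018 -0.0023 -0.0012 -0.0005] red off [ 0.00032368  0.00032632 -0.00029514]
```

View pics/c8.png

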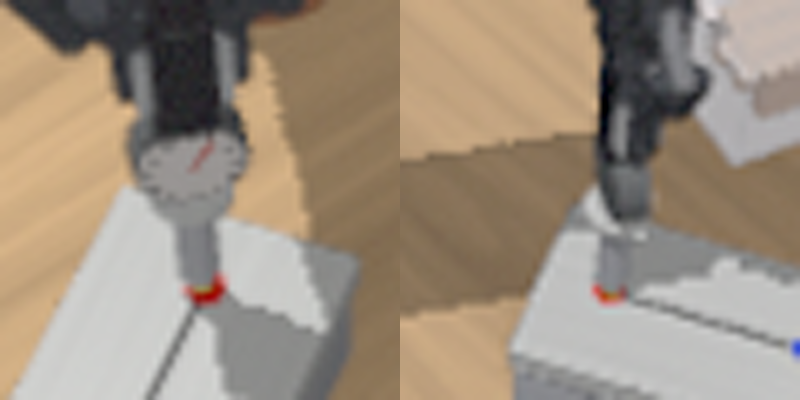

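The tip is on the red dot in both views, upright and pressed in about halfway, and the tin hasn't moved. Handing in.

```bash
python3 -c "
from h import *
print(order.finish_job())"
```

```text
the job is handed in; nothing more can be done
None
```

I drew the gauge upright along the line from blue to red and handed the job in with it still held on the red dot, pressed in about 7 mm by my estimate; the tin showed no movement in the images, and no verdict was returned.

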